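# Refit the idler roller of the jar mill and feel its end float

### The job

Lay the loose idler roller gently, without dropping it, in the two open bearings of the jar mill, its long bare tail out on the side away from the thrust screw, and let go. Then take it again by the tail and feel its end float: slide it in gently until its short end stops against the thrust screw, then draw it back until its sleeve stops against the bronze washer. Leave it lying in its bearings clear of both stops, and leave everything else on the bench where it is.

Things in the scene. Friction and masses are not known exactly. Their poses are not given: they have to be found in the camera images.
- roller_mid (a point): Centre of the loose idler roller: black rubber sleeve, 40 mm diameter, 90 mm long, on a bare steel shaft 12 mm in diameter, 200 mm long over all, about 0.45 kg. Its y axis runs along the shaft: the long bare tail (77 mm beyond the sleeve) is at -y, the short end (33 mm beyond the sleeve) at +y. It may roll about y.
- tail_tip (a point): End of the roller's long bare tail, on the shaft's axis, 122 mm from the roller's centre. Once the roller lies in its bearings the outer 40 mm of the tail (roller_tail) is free to be gripped from above.
- stub_end (a point): End of the roller's short end, on the shaft's axis, 78 mm from the roller's centre: this face meets the thrust screw.
- tail_shoulder (a point): End face of the sleeve on the tail side, at the shaft's axis, 45 mm from the roller's centre: this face meets the bronze washer.
- rest: Small fixed wooden V-cradle in which the roller lies at first, by its sleeve, roughly centred; origin on the table under its middle, y along the roller. Base 110 x 100 mm; two notched strips 12 mm thick, 66 mm apart, up to 50 mm high, so the middle 50 mm of the sleeve is free to be gripped. The sleeve's axis is 48 mm above the table.
- mill: The fixed bench jar mill, origin on the table under it; x away from the robot, y towards the thrust screw, z up. Grey frame top 60 mm high from y -80 to +140 mm, x -85 to +85. The empty idler bearings lie on x -40 mm; the rubber drive roller (40 mm diameter, top 120 mm high) on x +40; behind it a motor; belt guard at x +23 to +173, y +83 to +113, 133 mm high.
- seat (a point): Point on the idler bearings' axis, 100 mm above the table: the roller's axis lies here when home. Axes as the mill's. Bearings: white nylon blocks in end plates at y -63 to -53 and +59 to +69 mm; U-slots open at the top, 15 mm wide, mouth flared to 40 mm, top 118 mm above the table. The roller slides in them along y with a little friction. Its tail stands out over the table at -y.
- washer_face (a point): Inner face of the bronze horseshoe washer on the tail-side end plate, at the bearings' axis, 50 mm to -y of the seat point: the stop for drawing the roller out (its centre is then 5 mm to -y of the seat point). Axes as the mill's.
- screw_tip (a point): Tip of the fixed steel thrust screw (12 mm diameter, 58 mm long, round head at its outer end) on the bearings' axis, 81 to 89 mm to +y of the seat point: the stop for sliding the roller in. The roller must go down between screw and washer: the end float is 8 to 16 mm. Axes as the mill's.
- mill_jar_mid (a point): White porcelain mill jar, 84 mm in diameter and 118 mm high with its clamp, standing on the table; point half-way up. Bystander.
- glaze_a_mid (a point): Glaze jar, 68 mm in diameter, 100 mm high, standing; point half-way up. Bystander.
- glaze_b_mid (a point): Glaze jar, 72 mm in diameter, 85 mm high, standing; point half-way up. Bystander.
- plate_mid (a point): Decorated plate, 210 mm in diameter, 20 mm high, lying; point 10 mm up at its centre. Bystander.
- bowl_mid (a point): Bisque bowl, 140 mm in diameter, 60 mm high, standing; point half-way up. Bystander.
- spanner_mid (a point): Steel spanner, 160 mm long, lying flat; its middle. Bystander.
Mind the look-alikes: they are no part of the job. Of the things shaped like the part that bears roller_mid, the bare steel one is meant.

How it is judged:
By the outcome, as a careful person would: the job done as asked, in the order asked, and still so for the second after the job is handed in, with the robot touching nothing.
It also fails if it takes over 51 s, if anything falls off the work surface, if the arm or the gripper's body presses on something with over 40 N, if the wrist force passes 120 N, or if a joint passes its speed limit or range.

### The arm

A 6-joint arm with a two-finger parallel gripper is mounted at the origin on the work surface. World frame = base frame: x ahead of the robot, y to its left, z up, the work surface at z = 0. Lengths are in m, angles in degrees, forces in N, time in s.
With the tool pointing down it reaches from about 0.4 to 0.825 m from the base axis. Payload 7 kg.
Tool frame: the origin (TCP) lies midway between the tips of the shut fingers; the grasp point (between the pads) lies 19 mm behind it (ctrl.grip_point_offset is the distance from the TCP to the grasp point, in m); x points along the fingers, y is the direction in which the jaws open and shut, and the axes are right-handed (so a half turn about x gives the same grasp; the last joint's range is limited). The gripper opens to 88 mm and grips with 3 to 60 N. Pads are 19 mm wide; open, the fingers measure 130 mm over their backs; the gripper's body (78 mm by 193 mm) begins 47 mm behind the grasp point.
Start: joints at [80.907, 20.546, 0.682, 0, -70.136, -16.507], TCP at [0.292, 0.609, 0.227] pointing down, gripper open.
Joint ranges: [-176.03, 176.03], [-82.01, 121.73], [-58.28, 71.71], [-173.87, 95.51], [-174.79, -0.11], [-173.66, 173.66]. Speed limits (degrees/s): [136.94, 136.94, 172.46, 180, 180, 180].

### API

Orientations are given as [roll, pitch, yaw] about the fixed x, y, z axes, in that order (R = Rz(yaw) Ry(pitch) Rx(roll)).
In Python, from plant import ctrl gives the robot as it stands.
- The arm moves only by the tool drive_tool, never from a script. Its argument "plan" is a list of rows, each a list of 3 entries, a list of its own where there are three numbers: the shift along the tool's x, y, z in m, then the turn, a rotation vector about the tool's x, y, z in degrees, then the opening, from 0 (shut) to 1 (fully open). In form: [[[dx, dy, dz], [wx, wy, wz], grip], ...]. A call has 1 to 20 rows; each row is the pose to reach, as a shift and turn from the pose measured when the call began, along the tool's axes at that moment; what a row does not reach only later rows make up. A row lasts 1/12 s, in which the tool goes at most 41.7 mm and 7.16 degrees, less where a joint would pass 70% of its speed; a pose out of reach is approached as far as the arm can. A call with a gripper value outside its range is refused whole. The fingers move at their own pace and stop on an object; the grip force is fixed at half the most. Time passes only in rows, so rows that repeat a pose let the fingers close. It gives the time, the measured TCP pose, the force and the opening at its end, in the units of the state.
- ctrl.get_obs(): the state, without advancing time (a new reading comes with each control period).
- ctrl.snapshot(name): name is "scene" or "top" or "wrist"; returns the picture (384x512x3 uint8, blue, green, red); there is no depth.
- ctrl.get_calibration(name): a dict with "fx", "fy", "cx", "cy" (pixels), "dist_coeffs" ([k1, k2, p1, p2, k3] as OpenCV has them; the pictures are not rectified), "R" (3x3) and "t" (3): a world point X has camera coordinates R X + t. Camera axes: x right, y down, z forward; pixel columns grow to the right and rows downward; lengths in m; the calibration is good to about 2 mm. A picture is of the moment at which its call begins: read the wrist's pose just before it. get_calibration takes no time and is no camera call; for the wrist camera it gives the pose at the moment of the call.
- ctrl.close_job(): hands the job in, once; it reports no verdict.
Trained networks look in the newest picture that a camera, given by its name, has taken for a name from the list of things; names that differ only in an ending like _2 or _b are one class to them, and where a whole thing is asked for, a point or a joint stands for the part that bears it (a point fixed in the world has none). Each returns a list of dicts, best first, with "confidence" (0 to 1); they miss things now and then, are a little off and sometimes report something else, mostly with a low value. They report only what shows in the picture. A call takes as long as a camera call. They do not tell look-alikes from the thing itself.
- ctrl.cut_out(camera, name): "pixels" (384x512 bool, what is visible of it) and "pixel" ([column, row] in pixels, amid what is visible of it).
- ctrl.landmark_of(camera, name): "pixel" ([column, row] in pixels: a listed point, or the origin of a listed thing).
The state is a dict: "clock": time; "joint_pos": joint angles; "qvel": joint speeds; "tau": joint torques, N m; "tool_pos": TCP position; "orientation": TCP orientation; "force": force on the tool from outside, world axes, zero at the start; "moment": the same for the moment, N m; "opening": finger opening in m.
Only numpy, scipy, OpenCV 4.12 (cv2) and the standard library are available. Lean on these libraries where they do the work, as an engineer would, in place of code of your own. Each camera call takes 0.05 s, during which the arm holds its last target. There are 200 camera calls.

## Working session

There is one attempt and no reset: what is moved stays moved. The work goes in short steps, Python scripts to look and compute and a tool call to move; the robot and the scene stay as the last step left them, time stands still between calls to the robot, and variables do not carry over. Pictures are saved under pics/ and viewed, about 8 in all and at most 12, crops included, and the job is handed in when it is done.

Besides the shell and the picture viewer there is one more tool, called in YAML: its name, and indented under it one key for each argument. drive_tool: Moves the arm, as the interface text tells. Its arguments: {"type":"object","properties":{"plan":{"type":"array","items":{"type":"array"}}},"required":["plan"]}

```bash
ls; mkdir -p pics
python3 - <<'E'
from plant import ctrl
import cv2
o=ctrl.get_obs()
for k in o: print(k,o[k])
for n in("scene","top"):
    im=ctrl.snapshot(n); cv2.imwrite(f"pics/{n}0.png",im)
    c=ctrl.get_calibration(n); print(n,c)
    for p in("roller_mid","tail_tip","stub_end","rest","mill","seat","washer_face","screw_tip","mill_jar_mid","glaze_a_mid","plate_mid","bowl_mid","spanner_mid"):
        r=ctrl.landmark_of(n,p); print(p,[(round(d["confidence"],2),[round(float(v),1) for v in d["pixel"]]) for d in r[:3]])
print(ctrl.get_obs()["clock"])
E
```

```text
pics
clock 0.0
joint_pos [ 8.09075945e+01  2.05889234e+01  6.34817586e-01 -2.26040173e-02
 -7.01358735e+01 -1.65064304e+01]
qvel [-0.04005549  0.06928007 -0.01420751 -0.07871887  0.10159815  0.07124848]
tau [ 2.76781182e-03 -5.82729328e+01  2.93051898e+01  6.99731380e+00
  6.89771390e-03 -1.54028357e-04]
tool_pos [0.2914489  0.60829444 0.22565116]
orientation [  93.22061573   89.90754478 -112.38591755]
force [ 0.2407971  -0.23202696  0.9388558 ]
moment [0.02038851 0.01503453 0.02736233]
opening 0.08777616481328723
scene {'fx': 398.56998353729614, 'fy': 398.56998353729614, 'cx': 262.46253487209265, 'cy': 189.58018322259744, 'dist_coeffs': array([-0.07768598,  0.        ,  0.        ,  0.        ,  0.        ]), 'R': array([[-0.62577793,  0.77996103,  0.00792353],
       [ 0.48054154,  0.39350964, -0.78372826],
       [-0.61439549, -0.48663226, -0.62105332]]), 't': array([ 0.36852781, -0.17456436,  1.719424  ])}
roller_mid [(0.77, [246.7, 214.8]), (0.71, [216.4, 169.0])]
tail_tip [(0.88, [258.5, 194.5]), (0.62, [201.1, 154.6])]
stub_end [(0.82, [222.3, 179.8]), (0.8, [236.6, 229.1])]
r
[... 783 characters left out ...]
.01232767, -0.14431061],
       [ 0.14439184, -0.00597101, -0.98950257]]), 't': array([-0.04327189,  0.58009668,  1.19852306])}
roller_mid [(0.84, [255.8, 183.1])]
tail_tip [(0.74, [162.2, 204.2]), (0.59, [363.4, 223.1]), (0.55, [268.4, 216.2])]
stub_end [(0.71, [307.3, 204.7]), (0.69, [251.6, 160.2]), (0.16, [120.6, 241.1])]
rest [(0.65, [324.8, 212.0])]
mill [(0.77, [194.3, 195.8]), (0.75, [324.5, 211.8])]
seat [(0.81, [191.0, 206.4]), (0.22, [119.8, 241.3])]
washer_face []
screw_tip [(0.59, [160.7, 204.3])]
mill_jar_mid [(0.77, [293.4, 140.3])]
glaze_a_mid [(0.83, [127.2, 180.6])]
plate_mid [(0.67, [369.0, 172.2])]
bowl_mid [(0.56, [187.1, 204.1])]
spanner_mid [(0.83, [270.9, 245.1])]
1.4
```

Run:
```python
import cv2
for n in("scene","top"):
    im=cv2.imread(f"pics/{n}0.png"); 
    r=im[110:310,90:410] if n=="scene" else im[90:310,80:420]
    print(r.shape); cv2.imwrite(f"pics/{n}0c.png",cv2.resize(r,None,fx=2.3,fy=2.3,interpolation=cv2.INTER_CUBIC))
```

```text
(200, 320, 3)
(220, 340, 3)
```

View pics/scene0c.png

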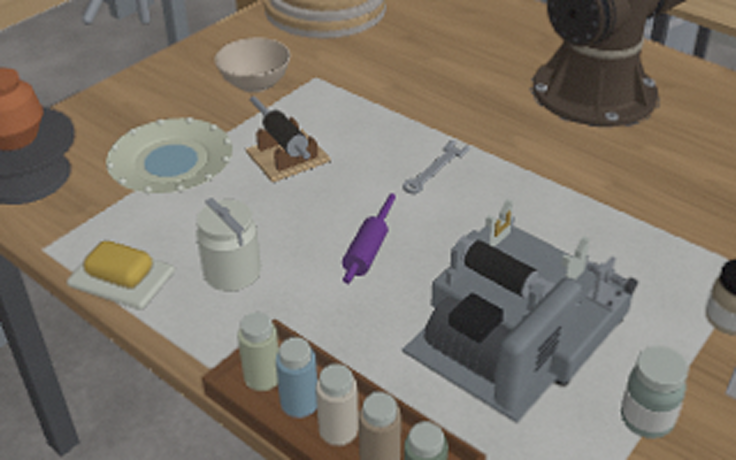

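View pics/top0c.png

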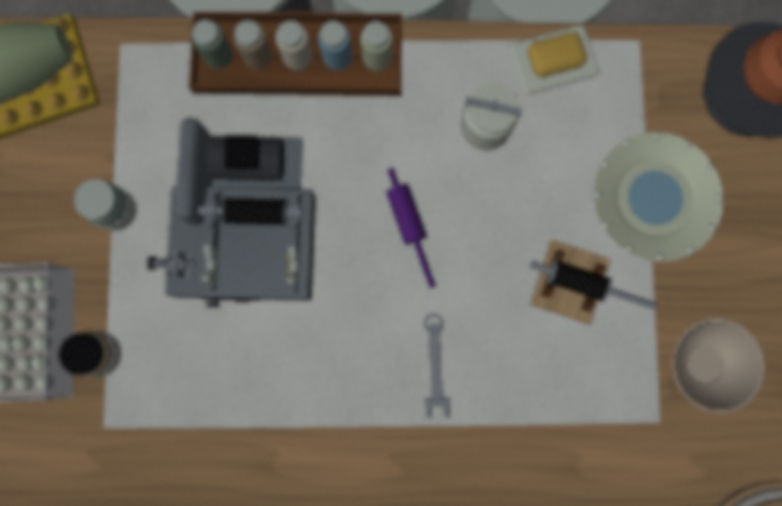

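Scene crop: the steel roller (black sleeve) lies in the wooden cradle near scene px (215,167), with its tail towards the bowl. The purple one at (247,215) is the look-alike. The mill is at (310,240).

Top crop: steel roller at about top px (332,212) with its tail to the right (-y), and the mill at about (185,195) with the thrust screw on the left (+y).

```bash
cat > h.py <<'E'
import numpy as np, cv2
from scipy.spatial.transform import Rotation as Ro
from scipy.optimize import least_squares
def KD(c): return np.array([[c["fx"],0,c["cx"]],[0,c["fy"],c["cy"]],[0,0,1.]]),np.array(c["dist_coeffs"])
def on_plane(c,px,z):
    K,D=KD(c); u=cv2.undistortPoints(np.array([[px]],float),K,D)[0,0]
    R=np.array(c["R"]);C=-R.T@c["t"]; d=R.T@[u[0],u[1],1]
    return C+d*(z-C[2])/d[2]
def proj(c,X):
    K,D=KD(c); return cv2.projectPoints(np.atleast_2d(np.array(X,float)),cv2.Rodrigues(np.array(c["R"]))[0],np.array(c["t"],float),K,D)[0][:,0]
def tool(o): return np.array(o["tool_pos"]),Ro.from_euler("xyz",o["orientation"],degrees=True)
def delta(o,pos,yvec):
    """shift (tool axes) and rotvec for TCP pos, tool x down, tool y along +-yvec (nearest)"""
    p,R=tool(o); x=np.array([0,0,-1.]); y=np.array([*yvec[:2],0])/np.hypot(*yvec[:2])
    best=min((R.inv()*Ro.from_matrix(np.c_[x,s*y,np.cross(x,s*y)]) for s in(1,-1)),key=lambda q:q.magnitude())
    return np.round(R.inv().apply(np.array(pos)-p),4),np.round(best.as_rotvec(degrees=True),2)
def yawfit(pts,heights,obs,x0):
    """pts local (n,3); obs list of (cam,idx,px) ; fit x,y,yaw"""
    pts=np.array(pts,float)
    def w(p): 
        c,s=np.cos(p[2]),np.sin(p[2]); return pts@np.array([[c,-s,0],[s,c,0],[0,0,1]]).T+[p[0],p[1],heights]
    f=lambda p:np.concatenate([proj(c,w(p)[i])[0]-px for c,i,px in obs])
    r=least_squares(f,x0,loss="soft_l1",f_scale=1.5); return r.x,f(r.x).reshape(-1,2)
E
python3 - <<'E'
from h import *; from plant import ctrl
S,T,W=[ctrl.get_calibration(n) for n in("scene","top","wrist")]
for n,px,z in(("tail",(363.4,223.1),.048),("stub",(307.3,204.7),.048),("rest",(324.8,212),0)): print(n,on_plane(T,px,z))
for n,px,z in(("tail",(201.1,154.6),.048),("stub",(222.3,179.8),.048),("mid",(216.4,169),.048)): print("S",n,on_plane(S,px,z))
L=[(0,0,0),(.122*0,-.122,0),(0,.078,0)]
print(yawfit(L,.048,[(T,1,(363.4,223.1)),(T,2,(307.3,204.7)),(S,0,(216.4,169)),(S,1,(201.1,154.6)),(S,2,(222.3,179.8))],[.5,-.2,-.3]))
M=[(0,0,0),(-.04,0,.1),(-.04,-.05,.1),(-.04,.085,.1)]
print(yawfit(M,0,[(T,0,(194.3,195.8)),(T,1,(191,206.4)),(T,3,(160.7,204.3)),(S,0,(311.2,244.4)),(S,1,(323.7,213.1)),(S,2,(306.6,205.2)),(S,3,(345.8,225.9))],[.6,.2,0.]))
o=ctrl.get_obs(); p,R=tool(o); print(R.as_matrix().round(3))
Rw=np.array(W["R"]); print("cam in tool",R.inv().apply(-Rw.T@W["t"]-p), "view",R.inv().apply(Rw[2]),"right",R.inv().apply(Rw[0]),W["fx"])
E
```

```text
tail [ 0.47332973 -0.41423971  0.048     ]
stub [ 0.53571662 -0.21802471  0.048     ]
rest [ 0.51507273 -0.28898773  0.        ]
S tail [ 0.48001678 -0.40259879  0.048     ]
S stub [ 0.54850321 -0.22175834  0.048     ]
S mid [ 0.51292079 -0.28602153  0.048     ]
(array([ 0.51364343, -0.2934289 , -0.32965614]), array([[-1.52971965, -0.24897291],
       [ 0.44823147, -0.89730937],
       [-1.53493634, -0.62917854],
       [-0.04344027, -1.1678041 ],
       [ 2.21618851, -0.99555825]]))
(array([ 0.56627084,  0.18661731, -0.00254636]), array([[-0.12708088,  0.61983291],
       [-2.2109939 , -2.0359086 ],
       [ 2.79997978, -0.32928397],
       [ 0.8413783 , -1.74400428],
       [-1.8412884 , -0.0225654 ],
       [ 1.93962876,  1.24514389],
       [-0.15785681, -0.97615007]]))
[[ 0.    -0.432 -0.902]
 [ 0.    -0.902  0.432]
 [-1.    -0.    -0.   ]]
cam in tool [-0.15918749  0.00060485 -0.08396484] view [9.51087651e-01 3.24649668e-04 3.08920984e-01] right [-6.49988998e-04  9.99999337e-01  9.50233461e-04] 315.45009289589154
```

Run:
```python
from h import *; from plant import ctrl
print(delta(ctrl.get_obs(),(.526,.187,.25),(-1,.0025)))
```

```text
(array([-0.0234,  0.2791, -0.3936]), array([64.55,  0.  ,  0.  ]))
```

drive_tool:
  plan:
    - [[-0.023,0.279,-0.394],[64.5,0,0],1]
    - [[-0.023,0.279,-0.394],[64.5,0,0],1]
    - [[-0.023,0.279,-0.394],[64.5,0,0],1]
    - [[-0.023,0.279,-0.394],[64.5,0,0],1]
    - [[-0.023,0.279,-0.394],[64.5,0,0],1]
    - [[-0.023,0.279,-0.394],[64.5,0,0],1]
    - [[-0.023,0.279,-0.394],[64.5,0,0],1]
    - [[-0.023,0.279,-0.394],[64.5,0,0],1]
    - [[-0.023,0.279,-0.394],[64.5,0,0],1]
    - [[-0.023,0.279,-0.394],[64.5,0,0],1]
    - [[-0.023,0.279,-0.394],[64.5,0,0],1]
    - [[-0.023,0.279,-0.394],[64.5,0,0],1]
    - [[-0.023,0.279,-0.394],[64.5,0,0],1]
    - [[-0.023,0.279,-0.394],[64.5,0,0],1]
    - [[-0.023,0.279,-0.394],[64.5,0,0],1]
    - [[-0.023,0.279,-0.394],[64.5,0,0],1]

```text
clock: 2.73
tool_pos: [0.5261, 0.1876, 0.2495]
orientation: [34.8, 90.0, 124.7]
force: [0.9, 0.8, -0.4]
opening: 0.0877
```

Run:
```python
from h import *; from plant import ctrl
c=ctrl.get_calibration("wrist"); im=ctrl.snapshot("wrist"); cv2.imwrite("pics/w1.png",cv2.resize(im,None,fx=1.55,fy=1.55,interpolation=cv2.INTER_CUBIC))
np.save("w1.npy",c,allow_pickle=True)
for p,z in(("mill",0),("seat",.1),("washer_face",.1),("screw_tip",.1)):
    for d in ctrl.landmark_of("wrist",p)[:3]: print(p,round(d["confidence"],2),np.round(d["pixel"],1),on_plane(c,d["pixel"],z).round(4))
```

```text
mill 0.64 [221.8 156.8] [0.569  0.1798 0.    ]
seat 0.66 [255.1 178. ] [0.5254 0.1827 0.1   ]
washer_face 0.45 [254.8 127.6] [0.5256 0.1326 0.1   ]
screw_tip 0.68 [255.6 255. ] [0.525  0.2697 0.1   ]
screw_tip 0.53 [339.  337.5] [0.4224 0.3849 0.1   ]
```

View pics/w1.png

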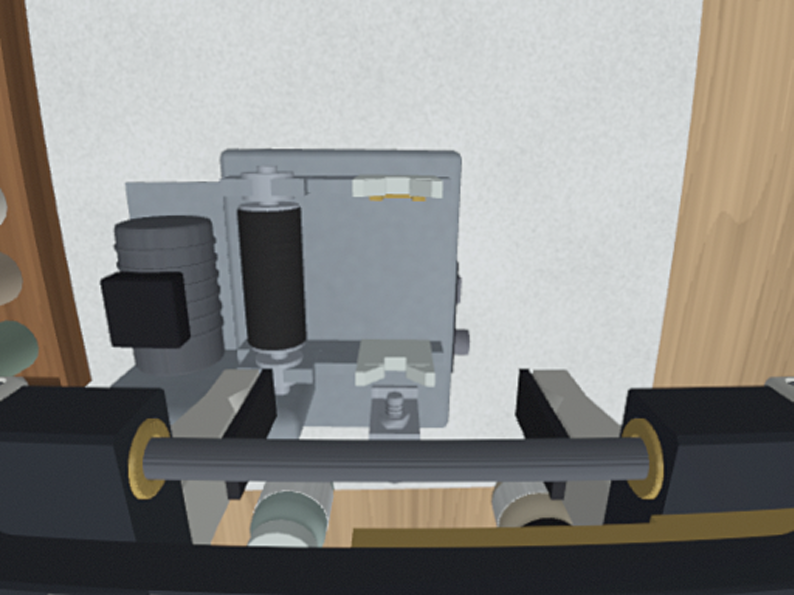

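Wrist picture 1 (zoom 1.55): washer (gold) at about (398,198), far bearing block at (395,355), screw tip at about (395,392). The mill lies almost square to the image.

Run:
```python
from h import *
c=np.load("w1.npy",allow_pickle=True).item()
for n,px,z in(("blk1 outer",(398,177.5),.118),("blk1 inner",(398,195),.118),("blk2 in",(395,341),.118),("blk2 out",(395,362),.118),("frame -80",(300,150),.06),("frame L edge",(460,200),.06),("frame 140",(440,427),.06),("washer",(398,199),.106),("screwtip",(395,392),.1),("screwtip top",(395,391),.106),("b1L",(354,190),.118),("b1R",(442,190),.118),("b2L",(357,350),.118),("b2R",(434,350),.118),("drL",(270,205),.12),("drR",(276,348),.12)):
    print(n,on_plane(c,np.array(px)/1.55,z).round(4))
```

```text
blk1 outer [0.5238 0.1192 0.118 ]
blk1 inner [0.5238 0.1292 0.118 ]
blk2 in [0.5257 0.221  0.118 ]
blk2 out [0.5258 0.2357 0.118 ]
frame -80 [0.5907 0.1037 0.06  ]
frame L edge [0.4798 0.138  0.06  ]
frame 140 [0.489  0.3207 0.06  ]
washer [0.5237 0.1327 0.106 ]
screwtip [0.5258 0.2671 0.1   ]
screwtip top [0.5258 0.2632 0.106 ]
b1L [0.5495 0.1263 0.118 ]
b1R [0.4981 0.1264 0.118 ]
b2L [0.5502 0.2272 0.118 ]
b2R [0.5006 0.2273 0.118 ]
drL [0.5988 0.1344 0.12  ]
drR [0.6021 0.225  0.12  ]
```

Run:
```python
from h import *; from plant import ctrl
a=np.radians(-18.9)
print(delta(ctrl.get_obs(),(.5136,-.2934,.2),(-np.cos(a),-np.sin(a))))
```

```text
(array([ 0.0495,  0.0123, -0.481 ]), array([18.88,  0.  , -0.  ]))
```

drive_tool:
  plan:
    - [[0.05,0.012,-0.481],[19,0,0],1]
    - [[0.05,0.012,-0.481],[19,0,0],1]
    - [[0.05,0.012,-0.481],[19,0,0],1]
    - [[0.05,0.012,-0.481],[19,0,0],1]
    - [[0.05,0.012,-0.481],[19,0,0],1]
    - [[0.05,0.012,-0.481],[19,0,0],1]
    - [[0.05,0.012,-0.481],[19,0,0],1]
    - [[0.05,0.012,-0.481],[19,0,0],1]
    - [[0.05,0.012,-0.481],[19,0,0],1]
    - [[0.05,0.012,-0.481],[19,0,0],1]
    - [[0.05,0.012,-0.481],[19,0,0],1]
    - [[0.05,0.012,-0.481],[19,0,0],1]
    - [[0.05,0.012,-0.481],[19,0,0],1]
    - [[0.05,0.012,-0.481],[19,0,0],1]
    - [[0.05,0.012,-0.481],[19,0,0],1]
    - [[0.05,0.012,-0.481],[19,0,0],1]

```text
clock: 4.32
tool_pos: [0.5142, -0.2924, 0.1998]
orientation: [-68.1, 90.0, 2.9]
force: [0.5, 0.2, 0.5]
opening: 0.0878
```

Run:
```python
from h import *; from plant import ctrl
c=ctrl.get_calibration("wrist"); im=ctrl.snapshot("wrist"); cv2.imwrite("pics/w2.png",cv2.resize(im,None,fx=1.55,fy=1.55,interpolation=cv2.INTER_CUBIC))
np.save("w2.npy",c,allow_pickle=True); print(ctrl.get_obs()["tool_pos"])
for p,z in(("rest",0),("roller_mid",.048),("tail_tip",.048),("stub_end",.048),("tail_shoulder",.048)):
    for d in ctrl.landmark_of("wrist",p)[:3]: print(p,round(d["confidence"],2),np.round(d["pixel"],1),on_plane(c,d["pixel"],z).round(4))
```

```text
[ 0.51430666 -0.29226639  0.19993131]
tail_tip 0.85 [312.9 320.8] [ 0.5042 -0.1061  0.048 ]
tail_tip 0.63 [251.2  43.3] [ 0.4746 -0.4172  0.048 ]
stub_end 0.71 [252.5 241.8] [ 0.5383 -0.2297  0.048 ]
tail_shoulder 0.71 [270.4 349.3] [ 0.5662 -0.0811  0.048 ]
tail_shoulder 0.7 [252.3 125.4] [ 0.4978 -0.3471  0.048 ]
```

View pics/w2.png

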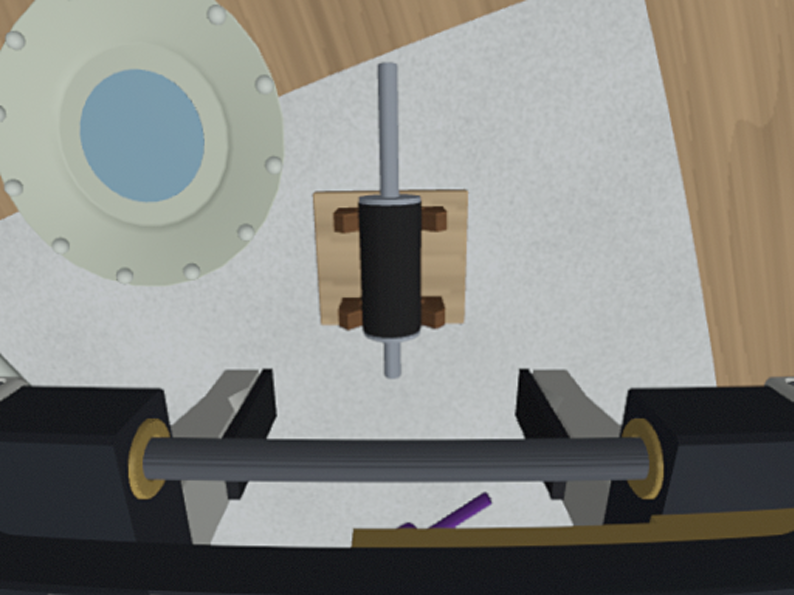

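Wrist picture 2 (zoom 1.55): the roller lies in its cradle almost along image-vertical. Tail tip at (388,64), tail shoulder at about (389,199), stub shoulder at about (392,337), stub end at (392,377).

Run:
```python
from h import *; from plant import ctrl
c=np.load("w2.npy",allow_pickle=True).item()
pts={"tail":((388,64),-.122),"sh":((389.5,199),-.045),"sh2":((391.5,337),.045),"stub":((392.3,377),.078)}
P=[];S=[]
for n,(px,s) in pts.items():
    q=on_plane(c,np.array(px)/1.55,.048); P.append(q[:2]);S.append(s); print(n,q.round(4))
A=np.c_[np.ones(4),S]; x=np.linalg.lstsq(A,np.array(P),rcond=None)[0]; print(x, "yaw",np.degrees(np.arctan2(-x[1,0],x[1,1])),np.linalg.norm(x[1]),(A@x-P).round(4).tolist())
L=[(0,s,0) for s in S]
f,res=yawfit(L,.048,[(c,i,np.array(v[0])/1.55) for i,v in enumerate(pts.values())],[.51,-.29,-.33]); print(f,np.degrees(f[2]),res.round(1).tolist())
print("rest centre",[on_plane(c,np.array(q)/1.55,.01).round(4) for q in((315,192),(467,190),(321,324),(464,322))])
a=f[2]; m=f[:2]
o=ctrl.get_obs()
for z in(.1,.029): print(delta(o,(*m,z),(-np.cos(a),-np.sin(a))))
```

```text
tail [ 0.4747 -0.4191  0.048 ]
sh [ 0.4997 -0.3447  0.048 ]
sh2 [ 0.5289 -0.2566  0.048 ]
stub [ 0.5383 -0.2279  0.048 ]
[[ 0.51392735 -0.30151886]
 [ 0.31959457  0.96133141]] yaw -18.389383378440627 1.0130640468934005 [[0.0002, 0.0003], [-0.0001, -0.0001], [-0.0006, -0.0016], [0.0006, 0.0014]]
[ 0.51374923 -0.30204354 -0.32096954] -18.390200152768735 [[-0.1, 1.6], [0.1, -0.1], [0.0, -2.5], [-0.1, -0.1]]
rest centre [array([ 0.5491, -0.363 ,  0.01  ]), array([ 0.4479, -0.3296,  0.01  ]), array([ 0.5814, -0.27  ,  0.01  ]), array([ 0.478 , -0.2361,  0.01  ])]
(array([ 0.0998, -0.0026, -0.009 ]), array([-0.57,  0.01,  0.03]))
(array([ 0.1708, -0.0025, -0.009 ]), array([-0.57,  0.01,  0.03]))
```

drive_tool:
  plan:
    - [[0.04,-0.0025,-0.009],[-0.5,0,0],1]
    - [[0.08,-0.0025,-0.009],[-0.5,0,0],1]
    - [[0.12,-0.0025,-0.009],[-0.5,0,0],1]
    - [[0.15,-0.0025,-0.009],[-0.5,0,0],1]
    - [[0.165,-0.0025,-0.009],[-0.5,0,0],1]
    - [[0.171,-0.0025,-0.009],[-0.5,0,0],1]
    - [[0.171,-0.0025,-0.009],[-0.5,0,0],1]
    - [[0.171,-0.0025,-0.009],[-0.5,0,0],0.6]
    - [[0.171,-0.0025,-0.009],[-0.5,0,0],0.5]
    - [[0.171,-0.0025,-0.009],[-0.5,0,0],0.4]
    - [[0.171,-0.0025,-0.009],[-0.5,0,0],0]
    - [[0.171,-0.0025,-0.009],[-0.5,0,0],0]
    - [[0.171,-0.0025,-0.009],[-0.5,0,0],0]
    - [[0.171,-0.0025,-0.009],[-0.5,0,0],0]
    - [[0.171,-0.0025,-0.009],[-0.5,0,0],0]
    - [[0.171,-0.0025,-0.009],[-0.5,0,0],0]

```text
clock: 5.95
tool_pos: [0.5144, -0.3023, 0.0291]
orientation: [-88.1, 89.9, -16.5]
force: [1.8, -0.9, -0.4]
opening: 0.0393
```

drive_tool:
  plan:
    - [[-0.006,0,0],[0,0,0],0]
    - [[-0.02,0,0],[0,0,0],0]
    - [[-0.045,0,0],[0,0,0],0]
    - [[-0.075,0,0],[0,0,0],0]
    - [[-0.11,0,0],[0,0,0],0]
    - [[-0.145,0,0],[0,0,0],0]
    - [[-0.175,0,0],[0,0,0],0]
    - [[-0.19,0,0],[0,0,0],0]
    - [[-0.19,0,0],[0,0,0],0]

```text
clock: 6.7
tool_pos: [0.5152, -0.3026, 0.2231]
orientation: [-88.5, 89.6, -16.9]
force: [0.2, 0.4, -5.0]
opening: 0.0395
```

Run:
```python
from h import *; from plant import ctrl
o=ctrl.get_obs(); print(o["tool_pos"],o["force"],o["opening"])
a=np.radians(-.5)
print(delta(o,(.5246,.182,.22),(-np.cos(a),-np.sin(a))))
```

```text
[ 0.51517496 -0.30260284  0.22307188] [ 0.16144917  0.37898651 -4.95003699] 0.03945925075670166
(array([0.0021, 0.1443, 0.4627]), array([-17.94,  -0.05,   0.41]))
```

drive_tool:
  plan:
    - [[0,0.006,0.019],[0,0,0],0]
    - [[0,0.013,0.042],[-1,0,0],0]
    - [[0,0.022,0.07],[-2,0,0],0]
    - [[0,0.031,0.1],[-4,0,0],0]
    - [[0,0.041,0.132],[-5,0,0],0]
    - [[0,0.051,0.165],[-7,0,0],0]
    - [[0,0.062,0.198],[-8,0,0],0]
    - [[0,0.072,0.231],[-9,0,0],0]
    - [[0,0.082,0.264],[-10,0,0],0]
    - [[0,0.092,0.297],[-11,0,0],0]
    - [[0,0.103,0.33],[-13,0,0],0]
    - [[0,0.113,0.363],[-14,0,0],0]
    - [[0,0.122,0.393],[-15,0,0],0]
    - [[0,0.131,0.42],[-16,0,0.2],0]
    - [[0,0.138,0.442],[-17,0,0.4],0]
    - [[0.002,0.142,0.456],[-17.7,0,0.4],0]
    - [[0.002,0.144,0.4625],[-18,0,0.4],0]
    - [[0.002,0.144,0.4625],[-18,0,0.4],0]
    - [[0.002,0.144,0.4625],[-18,0,0.4],0]

```text
clock: 8.28
tool_pos: [0.5241, 0.181, 0.2189]
orientation: [139.7, 89.8, -130.7]
force: [-0.4, -0.2, -5.3]
opening: 0.0394
```

Run:
```python
from h import *; from plant import ctrl
c=ctrl.get_calibration("wrist"); im=ctrl.snapshot("wrist"); o=ctrl.get_obs(); np.save("w3.npy",c,allow_pickle=True)
s=ctrl.snapshot("scene"); cs=ctrl.get_calibration("scene")
a=cv2.resize(im[60:300,130:390],None,fx=1.5,fy=1.5,interpolation=cv2.INTER_CUBIC); 
b=cv2.resize(s[120:280,250:430],None,fx=2.25,fy=2.25,interpolation=cv2.INTER_CUBIC); print(a.shape,b.shape)
cv2.imwrite("pics/w3.png",np.hstack([a[:360],b[:360]]))
print(o["tool_pos"],o["orientation"],o["force"],o["opening"])
for z,n in((0.019,"roller_mid"),): pass
p,R=tool(o)
for p,off in(("tail_tip",-.122),("tail_shoulder",-.045),("stub_end",.078)):
    for cam in("wrist",):
        for d in ctrl.landmark_of(cam,p)[:3]: print(cam,p,round(d["confidence"],2),np.round(d["pixel"],1),on_plane(c,d["pixel"],o["tool_pos"][2]+.019).round(4))
```

```text
(360, 390, 3) (360, 405, 3)
[0.52429004 0.18066616 0.21923315] [ 144.36355733   89.85161198 -126.11465788] [-0.2719409  -0.03837444 -5.3005199 ] 0.03943549322640131
wrist tail_shoulder 0.87 [257.1 183.3] [0.5223 0.135  0.2382]
```

View pics/w3.png

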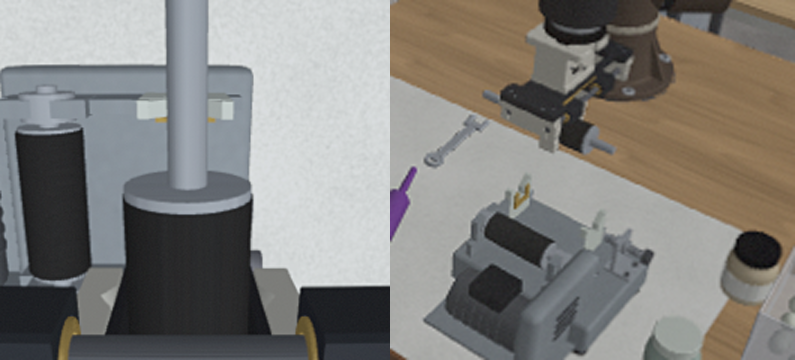

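Picture 3: the roller is held level in the gripper with its tail at -y. The shaft (crop column about 187) lies over the tail-side slot (block centre about 185).

Run:
```python
from h import *; from plant import ctrl
c=np.load("w3.npy",allow_pickle=True).item(); f=lambda u,v:(u/1.5+130,v/1.5+60)
for n,q,z in(("shaft@block",f(187,107),.238),("shaft@top",f(187,5),.238),("shaft@sh",f(188,185),.238),("block",f(185.2,103),.118),("b1 far edge",f(150,96),.118)): print(n,on_plane(c,q,z).round(4))
o=ctrl.get_obs(); p,R=tool(o); print(R.as_matrix().round(4))
a=np.radians(-.5)
print(delta(o,(.5252,.1825,.105),(-np.cos(a),-np.sin(a))))
```

```text
shaft@block [0.5232 0.1114 0.238 ]
shaft@top [0.5229 0.0833 0.238 ]
shaft@sh [0.5231 0.1351 0.238 ]
block [0.5241 0.1219 0.118 ]
b1 far edge [0.543 0.118 0.118]
[[ 1.0e-04 -1.0e+00  8.9e-03]
 [-9.0e-04  8.9e-03  1.0e+00]
 [-1.0e+00 -1.0e-04 -9.0e-04]]
(array([ 0.1152, -0.0003,  0.0018]), array([-0.01, -0.05,  0.  ]))
```

drive_tool:
  plan:
    - [[0.008,-0.0002,0.0004],[0,0,0],0]
    - [[0.025,-0.0004,0.001],[0,0,0],0]
    - [[0.045,-0.0006,0.0018],[0,0,0],0]
    - [[0.065,-0.0006,0.0018],[0,0,0],0]
    - [[0.085,-0.0006,0.0018],[0,0,0],0]
    - [[0.1,-0.0006,0.0018],[0,0,0],0]
    - [[0.11,-0.0006,0.0018],[0,0,0],0]
    - [[0.114,-0.0006,0.0018],[0,0,0],0]
    - [[0.115,-0.0006,0.0018],[0,0,0],0]
    - [[0.115,-0.0006,0.0018],[0,0,0],0]

```text
clock: 9.37
tool_pos: [0.5259, 0.1825, 0.1056]
orientation: [-138.4, 89.9, -48.9]
force: [0.4, 0.4, -4.4]
opening: 0.0395
```

Run:
```python
from h import *; from plant import ctrl
c=ctrl.get_calibration("wrist"); im=ctrl.snapshot("wrist"); s=ctrl.snapshot("scene"); t=ctrl.snapshot("top"); o=ctrl.get_obs(); np.save("w4.npy",c,allow_pickle=True)
a=cv2.resize(im[60:300,130:390],None,fx=1.5,fy=1.5,interpolation=cv2.INTER_CUBIC)
b=cv2.resize(s[170:260,270:370],None,fx=4,fy=4,interpolation=cv2.INTER_CUBIC)
cv2.imwrite("pics/w4.png",np.hstack([a,b]))
print(o["tool_pos"],o["force"],o["moment"])
```

```text
[0.52607524 0.18285131 0.10619312] [-0.85347211  1.1066978  -5.14368825] [ 0.11316517 -0.00776799 -0.02472354]
```

View pics/w4.png

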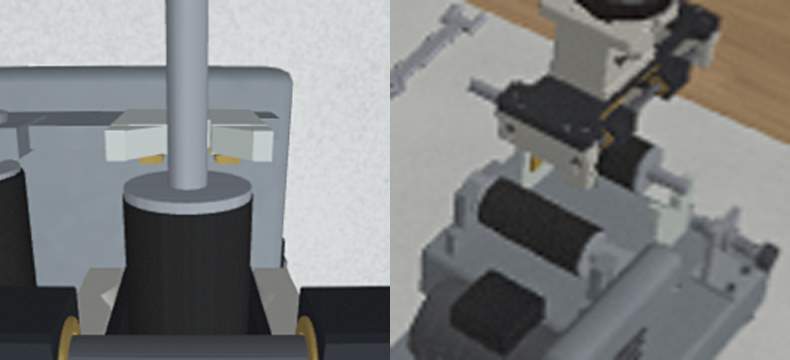

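Picture 4: the shaft is just above the slot mouth (shaft column 187, block 107–272 so centre about 189.5). The sleeve face is clear of the washer and the stub is over the far bearing.

Run:
```python
from h import *; from plant import ctrl
c=np.load("w4.npy",allow_pickle=True).item(); f=lambda u,v:(u/1.5+130,v/1.5+60)
for n,q,z in(("shaft@block",f(187,135),.125),("shaft top",f(187,5),.125),("block",f(189.5,125),.118),("shoulder",f(188,191),.125),("sh top edge",f(188,172),.145),("blk inner",f(145,129),.118),("blk outer",f(130,112),.118),("washer inner",f(152,164),.112)): print(n,on_plane(c,q,z).round(4))
a=np.radians(-.5); print(delta(ctrl.get_obs(),(.5250,.1825,.0812),(-np.cos(a),-np.sin(a))))
```

```text
shaft@block [0.5249 0.1211 0.125 ]
shaft top [0.5245 0.0849 0.125 ]
block [0.5241 0.1192 0.118 ]
shoulder [0.5247 0.1384 0.125 ]
sh top edge [0.5247 0.1275 0.145 ]
blk inner [0.5379 0.1203 0.118 ]
blk outer [0.5424 0.115  0.118 ]
washer inner [0.5366 0.1328 0.112 ]
(array([ 0.025 ,  0.0011, -0.0004]), array([-0.  ,  0.01,  0.09]))
```

drive_tool:
  plan:
    - [[0.003,0.0007,-0.0004],[0,0,0],0]
    - [[0.006,0.001,-0.0004],[0,0,0],0]
    - [[0.009,0.001,-0.0004],[0,0,0],0]
    - [[0.012,0.001,-0.0004],[0,0,0],0]
    - [[0.015,0.001,-0.0004],[0,0,0],0]
    - [[0.018,0.001,-0.0004],[0,0,0],0]
    - [[0.02,0.001,-0.0004],[0,0,0],0]
    - [[0.0215,0.001,-0.0004],[0,0,0],0]
    - [[0.022,0.001,-0.0004],[0,0,0],0]
    - [[0.022,0.001,-0.0004],[0,0,0],0]

```text
clock: 10.35
tool_pos: [0.5251, 0.1824, 0.0841]
orientation: [-91.9, 89.9, -2.4]
force: [-0.8, -0.2, -5.2]
opening: 0.0395
```

drive_tool:
  plan:
    - [[0.0005,0,0],[0,0,0],0]
    - [[0.001,0,0],[0,0,0],0]
    - [[0.0015,0,0],[0,0,0],0]
    - [[0.002,0,0],[0,0,0],0]
    - [[0.0025,0,0],[0,0,0],0]
    - [[0.0028,0,0],[0,0,0],0]
    - [[0.0028,0,0],[0,0,0],0]

```text
clock: 10.93
tool_pos: [0.5251, 0.1824, 0.0812]
orientation: [-95.3, 89.9, -5.8]
force: [0.1, -0.1, -5.7]
opening: 0.0394
```

drive_tool:
  plan:
    - [[0.0004,0,0],[0,0,0],0]
    - [[0.0007,0,0],[0,0,0],0]
    - [[0.001,0,0],[0,0,0],0]
    - [[0.001,0,0],[0,0,0],0]

```text
clock: 11.27
tool_pos: [0.5251, 0.1825, 0.0807]
orientation: [-90.3, 89.9, -0.8]
force: [-3.4, -0.7, 1.7]
opening: 0.0389
```

drive_tool:
  plan:
    - [[0,0,0],[0,0,0],0.5]
    - [[0,0,0],[0,0,0],0.56]
    - [[0,0,0],[0,0,0],0.6]
    - [[0,0,0],[0,0,0],0.6]
    - [[0,0,0],[0,0,0],0.6]
    - [[0,0,0],[0,0,0],0.6]

```text
clock: 11.77
tool_pos: [0.5253, 0.1825, 0.0807]
orientation: [-87.7, 89.9, 1.8]
force: [0.7, 0.4, 0.5]
opening: 0.0527
```

drive_tool:
  plan:
    - [[-0.01,0,0],[0,0,0],0.6]
    - [[-0.03,0,0],[0,0,0],0.6]
    - [[-0.06,0,0],[0,0,0],0.6]
    - [[-0.095,0,0],[0,0,0],0.6]
    - [[-0.115,0,-0.025],[0,0,0],0.6]
    - [[-0.12,0,-0.06],[0,0,0],0.6]
    - [[-0.12,0,-0.09],[0,0,0],0.6]
    - [[-0.12,0,-0.1],[0,0,0],0.6]
    - [[-0.12,0,-0.1],[0,0,0],0.6]
    - [[-0.12,0,-0.1],[0,0,0],0.6]

```text
clock: 12.6
tool_pos: [0.5243, 0.0821, 0.2014]
orientation: [-79.7, 89.8, 9.7]
force: [0.2, 0.6, 0.0]
opening: 0.0527
```

Run:
```python
from h import *; from plant import ctrl
c=ctrl.get_calibration("wrist"); im=ctrl.snapshot("wrist"); s=ctrl.snapshot("scene"); o=ctrl.get_obs(); np.save("w5.npy",c,allow_pickle=True)
a=cv2.resize(im,None,fx=.9375,fy=.9375,interpolation=cv2.INTER_AREA)
b=cv2.resize(s[170:260,270:350],None,fx=4,fy=4,interpolation=cv2.INTER_CUBIC)
cv2.imwrite("pics/w5.png",np.hstack([a,b])); print(a.shape)
print(o["tool_pos"],o["force"])
for p in("tail_tip","tail_shoulder","roller_mid","stub_end","washer_face","screw_tip"):
    for d in ctrl.landmark_of("wrist",p)[:3]: print(p,round(d["confidence"],2),np.round(d["pixel"],1),on_plane(c,d["pixel"],.1).round(4))
```

```text
(360, 480, 3)
[0.52436974 0.08301979 0.20095219] [ 0.05959211  0.30572018 -0.8495404 ]
tail_tip 0.79 [273.8  11.3] [ 0.5085 -0.0636  0.1   ]
tail_tip 0.68 [254.8 170.2] [0.524 0.058 0.1  ]
tail_shoulder 0.9 [200.3  42.4] [ 0.5644 -0.0426  0.1   ]
tail_shoulder 0.73 [256.4 254. ] [0.5234 0.1372 0.1   ]
roller_mid 0.68 [256.9 293.9] [0.5233 0.1808 0.1   ]
roller_mid 0.64 [160.1  59.3] [ 0.5964 -0.0312  0.1   ]
stub_end 0.79 [93.1 92. ] [ 0.6535 -0.0084  0.1   ]
washer_face 0.58 [253.1 251.3] [0.5264 0.1344 0.1   ]
```

View pics/w5.png

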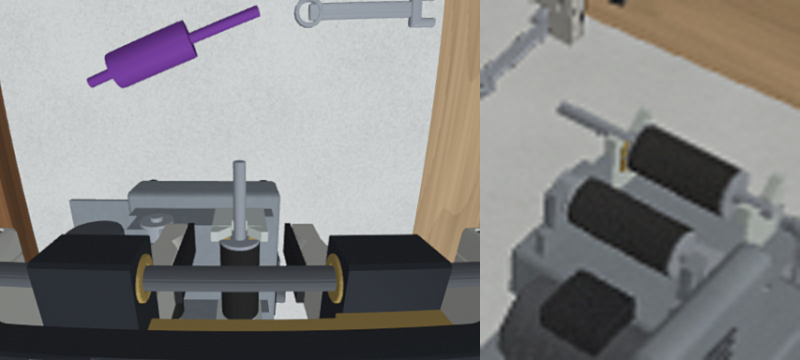

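Picture 5: the roller lies level in both bearings, parallel to the drive roller, sleeve next to the washer with a small gap. Tail tip at wrist px about (255,172). Everything else is untouched.

Run:
```python
from h import *; from plant import ctrl
a=np.radians(-.5); print(delta(ctrl.get_obs(),(.5243,.080,.081),(-np.cos(a),-np.sin(a))))
```

```text
(array([ 0.1195,  0.    , -0.003 ]), array([ 0.06, -0.01,  0.09]))
```

drive_tool:
  plan:
    - [[0.02,0,-0.003],[0,0,0],0.5]
    - [[0.05,0,-0.003],[0,0,0],0.4]
    - [[0.08,0,-0.003],[0,0,0],0.4]
    - [[0.1,0,-0.003],[0,0,0],0.4]
    - [[0.112,0,-0.003],[0,0,0],0.4]
    - [[0.119,0,-0.003],[0,0,0],0.4]
    - [[0.1195,0,-0.003],[0,0,0],0.4]
    - [[0.1195,0,-0.003],[0,0,0],0.4]

```text
clock: 13.67
tool_pos: [0.5246, 0.0802, 0.0812]
orientation: [-105.6, 89.9, -16.0]
force: [0.2, -0.5, 0.3]
opening: 0.0347
```

drive_tool:
  plan:
    - [[0,0,0],[0,0,0],0.3]
    - [[0,0,0],[0,0,0],0.25]
    - [[0,0,0],[0,0,0],0.2]
    - [[0,0,0],[0,0,0],0.16]
    - [[0,0,0],[0,0,0],0.12]
    - [[0,0,0],[0,0,0],0]
    - [[0,0,0],[0,0,0],0]
    - [[0,0,0],[0,0,0],0]
    - [[0,0,0],[0,0,0],0]

```text
clock: 14.42
tool_pos: [0.5247, 0.0803, 0.0814]
orientation: [-101.1, 89.9, -11.5]
force: [-2.0, 0.3, 4.2]
opening: 0.011
```

drive_tool:
  plan:
    - [[0,0,0.0005],[0,0,0],0]
    - [[0,0,0.001],[0,0,0],0]
    - [[0,0,0.0015],[0,0,0],0]
    - [[0,0,0.002],[0,0,0],0]
    - [[0,0,0.0025],[0,0,0],0]
    - [[0,0,0.0025],[0,0,0],0]

```text
clock: 14.92
tool_pos: [0.5245, 0.082, 0.0814]
orientation: [-143.2, 89.9, -53.6]
force: [0.0, -5.6, 4.9]
opening: 0.0106
```

drive_tool:
  plan:
    - [[0,0,0.0005],[0,0,0],0]
    - [[0,0,0.001],[0,0,0],0]
    - [[0,0,0.0015],[0,0,0],0]
    - [[0,0,0.0015],[0,0,0],0]

```text
clock: 15.25
tool_pos: [0.5243, 0.083, 0.0814]
orientation: [-163.4, 89.9, -73.8]
force: [-0.1, -5.1, 3.7]
opening: 0.0107
```

drive_tool:
  plan:
    - [[0,0,0.0005],[0,0,0],0]
    - [[0,0,0.001],[0,0,0],0]
    - [[0,0,0.0015],[0,0,0],0]
    - [[0,0,0.0015],[0,0,0],0]

```text
clock: 15.58
tool_pos: [0.5242, 0.084, 0.0814]
orientation: [-175.7, 89.8, -86.2]
force: [0.9, -5.1, 3.5]
opening: 0.0109
```

drive_tool:
  plan:
    - [[0,0,0.0005],[0,0,0],0]
    - [[0,0,0.001],[0,0,0],0]
    - [[0,0,0.0015],[0,0,0],0]
    - [[0,0,0.0015],[0,0,0],0]

```text
clock: 15.92
tool_pos: [0.5241, 0.0851, 0.0814]
orientation: [176.6, 89.8, -93.8]
force: [0.7, -5.5, 4.2]
opening: 0.011
```

Run:
```python
from h import *; from plant import ctrl
c=ctrl.get_calibration("wrist"); im=ctrl.snapshot("wrist"); s=ctrl.snapshot("scene"); o=ctrl.get_obs(); np.save("w6.npy",c,allow_pickle=True)
a=cv2.resize(im[40:330,120:400],None,fx=1.4,fy=1.4,interpolation=cv2.INTER_CUBIC)
b=cv2.resize(s[180:255,280:350],(380,406),interpolation=cv2.INTER_CUBIC)
cv2.imwrite("pics/w6.png",np.hstack([a,b])); print(a.shape)
print(o["tool_pos"],o["force"],o["moment"])
for p in("tail_tip","tail_shoulder","roller_mid","stub_end","washer_face","screw_tip"):
  for cam,cc in(("wrist",c),("scene",ctrl.get_calibration("scene"))):
    for d in ctrl.landmark_of(cam,p)[:2]: print(cam,p,round(d["confidence"],2),np.round(d["pixel"],1),on_plane(cc,d["pixel"],.1).round(4))
```

```text
(406, 392, 3)
[0.52405576 0.08507023 0.08143687] [ 0.6240609  -5.15271106  2.70374964] [-1.68508761 -0.05242938 -0.03022727]
wrist tail_tip 0.94 [258.1 235.1] [0.5219 0.0656 0.1   ]
scene tail_tip 0.84 [293.5 196.6] [0.5161 0.071  0.1   ]
scene tail_tip 0.78 [259.6 194.2] [ 0.5768 -0.0229  0.1   ]
wrist tail_shoulder 0.91 [175.6   1.6] [ 0.5545 -0.0369  0.1   ]
scene tail_shoulder 0.93 [255.  207.3] [0.6371 0.0074 0.1   ]
scene tail_shoulder 0.92 [312.2 208.2] [0.5259 0.1505 0.1   ]
wrist roller_mid 0.79 [110.2  35.2] [ 0.5829 -0.0251  0.1   ]
scene roller_mid 0.8 [246.8 212. ] [0.6706 0.0018 0.1   ]
scene roller_mid 0.58 [411.3 237.3] [0.4503 0.4507 0.1   ]
wrist stub_end 0.66 [11.5 83.5] [ 0.6309 -0.0078  0.1   ]
scene stub_end 0.84 [239.2 232.2] [0.753  0.0427 0.1   ]
scene stub_end 0.56 [344.2 222.1] [0.5183 0.262  0.1   ]
scene washer_face 0.5 [308.1 205.1] [0.5215 0.132  0.1   ]
scene washer_face 0.28 [311.3 207. ] [0.5228 0.145  0.1   ]
scene screw_tip 0.43 [342.6 224.3] [0.5299 0.2631 0.1   ]
```

View pics/w6.png

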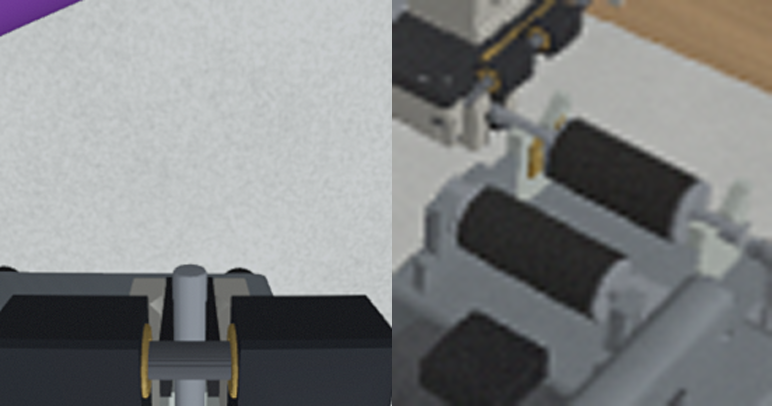

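Picture 6: the roller moved with the gripper (sleeve now visibly off the washer; tail tip about y 0.0656). The force is a steady 5 N of sliding friction with no stop yet, so I carry on.

drive_tool:
  plan:
    - [[0,0,0.0005],[0,0,0],0]
    - [[0,0,0.001],[0,0,0],0]
    - [[0,0,0.0015],[0,0,0],0]
    - [[0,0,0.0015],[0,0,0],0]

```text
clock: 16.95
tool_pos: [0.524, 0.0862, 0.0815]
orientation: [173.5, 89.7, -97.0]
force: [0.0, -4.4, 4.1]
opening: 0.0109
```

drive_tool:
  plan:
    - [[0,0,0.0005],[0,0,0],0]
    - [[0,0,0.001],[0,0,0],0]
    - [[0,0,0.0015],[0,0,0],0]
    - [[0,0,0.0015],[0,0,0],0]

```text
clock: 17.28
tool_pos: [0.5238, 0.0872, 0.0815]
orientation: [169.8, 89.7, -100.6]
force: [0.1, -5.3, 3.8]
opening: 0.0111
```

drive_tool:
  plan:
    - [[0,0,0.0005],[0,0,0],0]
    - [[0,0,0.001],[0,0,0],0]
    - [[0,0,0.0015],[0,0,0],0]
    - [[0,0,0.0015],[0,0,0],0]

```text
clock: 17.62
tool_pos: [0.5237, 0.0883, 0.0814]
orientation: [166.5, 89.7, -104.0]
force: [0.1, -4.7, 3.7]
opening: 0.011
```

drive_tool:
  plan:
    - [[0,0,0.0005],[0,0,0],0]
    - [[0,0,0.001],[0,0,0],0]
    - [[0,0,0.0015],[0,0,0],0]
    - [[0,0,0.0015],[0,0,0],0]

```text
clock: 17.95
tool_pos: [0.5236, 0.0893, 0.0815]
orientation: [165.1, 89.6, -105.4]
force: [0.9, -4.8, 3.7]
opening: 0.0109
```

Run:
```python
from h import *; from plant import ctrl
c=ctrl.get_calibration("wrist"); im=ctrl.snapshot("wrist"); cv2.imwrite("pics/w7raw.png",im)
for d in ctrl.landmark_of("wrist","tail_tip")[:2]: print(d["confidence"],d["pixel"],on_plane(c,d["pixel"],.1).round(4))
s=ctrl.snapshot("scene"); cv2.imwrite("pics/s7raw.png",s); cc=ctrl.get_calibration("scene")
for p in("tail_shoulder","stub_end","screw_tip","washer_face","tail_tip"):
    for d in ctrl.landmark_of("scene",p)[:3]: print(p,round(d["confidence"],2),np.round(d["pixel"],1),on_plane(cc,d["pixel"],.1).round(4))
print(ctrl.get_obs()["force"],ctrl.get_obs()["tool_pos"])
```

```text
0.77 [253.8, 233.2] [0.5235 0.0689 0.1   ]
tail_shoulder 0.71 [311.1 208.8] [0.5305 0.1493 0.1   ]
tail_shoulder 0.68 [254.8 211.5] [0.653  0.0196 0.1   ]
stub_end 0.88 [239.1 233.4] [0.7569 0.0457 0.1   ]
stub_end 0.66 [346.  223.6] [0.5207 0.2697 0.1   ]
stub_end 0.47 [410.9 236. ] [0.4458 0.4476 0.1   ]
screw_tip 0.57 [344.9 226.8] [0.5351 0.2741 0.1   ]
screw_tip 0.19 [292.7 196. ] [0.5152 0.0672 0.1   ]
washer_face 0.35 [306.8 204.9] [0.5233 0.1282 0.1   ]
tail_tip 0.67 [290.4 197.8] [0.5276 0.0667 0.1   ]
tail_tip 0.56 [258.  193.9] [ 0.5789 -0.0279  0.1   ]
[-0.7458428  -5.23688392  3.91053572] [0.52359948 0.08929194 0.08148565]
```

Run:
```python
from h import *
im=cv2.imread("pics/w7raw.png"); a=cv2.resize(im[40:330,120:400],None,fx=1.4,fy=1.4,interpolation=cv2.INTER_CUBIC)
b=cv2.imread("pics/w6.png")[:,:392]
for n,q in(("w6",b),("w7",a)):
    t=q[255:300,150:230].astype(np.float32).mean(2)
    print(n,q[256:284:2,180:198].mean((1,2)).round(0))
A=a[250:300,165:212];  # tip template in b
r=cv2.matchTemplate(b[225:325,145:232],A,cv2.TM_CCOEFF_NORMED); print(cv2.minMaxLoc(r),"expected loc (20,25)")
# scene: compare shoulder/stub movement
s7=cv2.imread("pics/s7raw.png"); s7c=cv2.resize(s7[180:255,280:350],(380,406),interpolation=cv2.INTER_CUBIC)
s6=cv2.imread("pics/w6.png")[:,392:]; s0=cv2.resize(cv2.imread("pics/scene0.png")[180:255,280:350],(380,406),interpolation=cv2.INTER_CUBIC)
cv2.imwrite("pics/cmp7.png",np.hstack([s6,s7c]))
```

```text
w6 [198. 200. 200. 201. 150.  85.  87.  88.  89.  89. 111. 138. 140. 140.]
w7 [200. 198. 198. 201. 151.  85.  88.  88.  90.  90. 113. 140. 141. 141.]
(-0.1827457696199417, 0.9233577847480774, (38, 48), (20, 26)) expected loc (20,25)
```

View pics/cmp7.png

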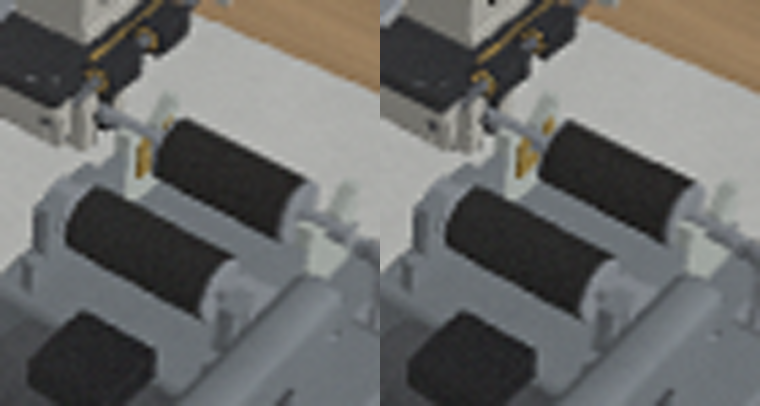

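The tail tip sits at the same wrist pixels and the sleeve has moved further from the washer in the scene view. So there is no slip in the grip and the roller is really sliding.

drive_tool:
  plan:
    - [[0,0,0.0005],[0,0,0],0]
    - [[0,0,0.001],[0,0,0],0]
    - [[0,0,0.0015],[0,0,0],0]
    - [[0,0,0.0015],[0,0,0],0]

```text
clock: 18.68
tool_pos: [0.5234, 0.0898, 0.0814]
orientation: [163.1, 89.5, -107.4]
force: [1.2, -8.9, 3.3]
opening: 0.0108
```

drive_tool:
  plan:
    - [[0,0,0.0005],[0,0,0],0]
    - [[0,0,0.001],[0,0,0],0]
    - [[0,0,0.0015],[0,0,0],0]
    - [[0,0,0.0015],[0,0,0],0]

```text
clock: 19.02
tool_pos: [0.5233, 0.0898, 0.0815]
orientation: [163.0, 89.4, -107.4]
force: [2.4, -10.9, 3.1]
opening: 0.0112
```

The stop is felt: y force rose from 5 to 11 N and travel ended at TCP y 0.0898 (screw). Now I draw back.

Run:
```python
from h import *; from plant import ctrl
a=np.radians(-.5); o=ctrl.get_obs(); print(delta(o,(.5240,.080,.0813),(-np.cos(a),-np.sin(a))), tool(o)[1].as_matrix().round(3))
```

```text
(array([ 0.0003, -0.0008, -0.0098]), array([ 0.05, -0.6 , -0.18])) [[-0.003 -1.     0.008]
 [-0.01   0.008  1.   ]
 [-1.     0.003 -0.01 ]]
```

drive_tool:
  plan:
    - [[0,0,-0.001],[0,-0.3,0],0]
    - [[0,0,-0.002],[0,-0.6,0],0]
    - [[0,0,-0.003],[0,-0.6,0],0]
    - [[0,0,-0.004],[0,-0.6,0],0]
    - [[0,0,-0.005],[0,-0.6,0],0]
    - [[0,0,-0.006],[0,-0.6,0],0]
    - [[0,0,-0.007],[0,-0.6,0],0]
    - [[0,0,-0.008],[0,-0.6,0],0]
    - [[0,0,-0.0085],[0,-0.6,0],0]
    - [[0,0,-0.0085],[0,-0.6,0],0]

```text
clock: 19.85
tool_pos: [0.5232, 0.0812, 0.0816]
orientation: [90.2, 89.8, 179.7]
force: [0.8, 3.1, 0.4]
opening: 0.0108
```

drive_tool:
  plan:
    - [[0,0,-0.0005],[0,0,0],0]
    - [[0,0,-0.001],[0,0,0],0]
    - [[0,0,-0.0015],[0,0,0],0]
    - [[0,0,-0.0015],[0,0,0],0]

```text
clock: 20.18
tool_pos: [0.5232, 0.0795, 0.0816]
orientation: [91.2, 89.8, -179.3]
force: [0.3, 3.7, 1.2]
opening: 0.0109
```

drive_tool:
  plan:
    - [[0,0,-0.0005],[0,0,0],0]
    - [[0,0,-0.001],[0,0,0],0]
    - [[0,0,-0.0015],[0,0,0],0]
    - [[0,0,-0.0015],[0,0,0],0]

```text
clock: 20.52
tool_pos: [0.5232, 0.0779, 0.0816]
orientation: [92.6, 89.8, -177.8]
force: [-0.1, 4.6, 0.3]
opening: 0.0108
```

drive_tool:
  plan:
    - [[0,0,-0.0005],[0,0,0],0]
    - [[0,0,-0.001],[0,0,0],0]
    - [[0,0,-0.0015],[0,0,0],0]
    - [[0,0,-0.0015],[0,0,0],0]

```text
clock: 20.85
tool_pos: [0.5232, 0.0777, 0.0815]
orientation: [58.3, 89.8, 147.8]
force: [-1.7, 12.1, 2.3]
opening: 0.0107
```

drive_tool:
  plan:
    - [[0,0,-0.0005],[0,0,0],0]
    - [[0,0,-0.001],[0,0,0],0]
    - [[0,0,-0.001],[0,0,0],0]

```text
clock: 21.1
tool_pos: [0.5232, 0.0777, 0.0816]
orientation: [35.2, 89.8, 124.8]
force: [-2.0, 10.0, 1.3]
opening: 0.0108
```

drive_tool:
  plan:
    - [[0,0,-0.0005],[0,0,0],0]
    - [[0,0,-0.001],[0,0,0],0]
    - [[0,0,-0.001],[0,0,0],0]

```text
clock: 21.35
tool_pos: [0.5232, 0.0777, 0.0816]
orientation: [22.4, 89.7, 111.9]
force: [-1.7, 9.9, 1.0]
opening: 0.0109
```

Second stop felt at TCP y 0.0777 (force 4 to 12 N). Float is 12.1 mm, which agrees with the seen screw position of about 85 mm. Now I centre the roller, release it and rise.

drive_tool:
  plan:
    - [[0,0,0.001],[0,0,0],0]
    - [[0,0,0.002],[0,0,0],0]
    - [[0,0,0.003],[0,0,0],0]
    - [[0,0,0.004],[0,0,0],0]
    - [[0,0,0.005],[0,0,0],0]
    - [[0,0,0.006],[0,0,0],0]
    - [[0,0,0.0065],[0,0,0],0]
    - [[0,0,0.0065],[0,0,0],0]
    - [[0,0,0.0065],[0,0,0],0]

```text
clock: 22.1
tool_pos: [0.5228, 0.0826, 0.0815]
orientation: [53.4, 89.8, 142.9]
force: [2.1, -5.0, 1.8]
opening: 0.011
```

drive_tool:
  plan:
    - [[0,0,0],[0,0,0],0.14]
    - [[0,0,0],[0,0,0],0.16]
    - [[0,0,0],[0,0,0],0.2]
    - [[0,0,0],[0,0,0],0.3]
    - [[0,0,0],[0,0,0],0.4]
    - [[0,0,0],[0,0,0],0.4]
    - [[0,0,0],[0,0,0],0.4]
    - [[0,0,0],[0,0,0],0.4]

```text
clock: 22.77
tool_pos: [0.5228, 0.0826, 0.0815]
orientation: [54.3, 89.8, 143.8]
force: [0.1, 1.0, -0.4]
opening: 0.0347
```

drive_tool:
  plan:
    - [[-0.005,0,0],[0,0,0],0.4]
    - [[-0.015,0,0],[0,0,0],0.4]
    - [[-0.035,0,0],[0,0,0],0.4]
    - [[-0.065,0,0],[0,0,0],0.4]
    - [[-0.1,0,0],[0,0,0],0.4]
    - [[-0.13,0,0],[0,0,0],0.4]
    - [[-0.165,0,0.04],[0,0,0],0.4]
    - [[-0.17,0,0.08],[0,0,0],0.4]
    - [[-0.17,0,0.1],[0,0,0],0.4]
    - [[-0.17,0,0.1],[0,0,0],0.4]
    - [[-0.17,0,0.1],[0,0,0],0.4]

```text
clock: 23.68
tool_pos: [0.524, 0.1835, 0.2528]
orientation: [40.1, 89.8, 129.8]
force: [-0.4, -0.7, -0.1]
opening: 0.0351
```

Run:
```python
from h import *; from plant import ctrl
c=ctrl.get_calibration("wrist"); im=ctrl.snapshot("wrist"); s=ctrl.snapshot("scene"); o=ctrl.get_obs()
a=cv2.resize(im[60:300,100:370],None,fx=1.5,fy=1.5,interpolation=cv2.INTER_CUBIC)
b=cv2.resize(s[170:255,270:360],(381,360),interpolation=cv2.INTER_CUBIC)
cv2.imwrite("pics/w8.png",np.hstack([a,b]))
print(o["tool_pos"],o["force"],o["opening"])
for p in("tail_tip","tail_shoulder","roller_mid","stub_end","washer_face","screw_tip"):
    for d in ctrl.landmark_of("wrist",p)[:2]: print(p,round(d["confidence"],2),np.round(d["pixel"],1),on_plane(c,d["pixel"],.1).round(4))
```

```text
[0.5238368  0.18182051 0.25204877] [0.54242443 0.69106058 0.45121945] 0.03489529914843899
tail_tip 0.93 [257.8  52.6] [0.5196 0.0611 0.1   ]
tail_tip 0.48 [251.4 248.7] [0.5276 0.2601 0.1   ]
tail_shoulder 0.7 [256.4 139. ] [0.5214 0.1403 0.1   ]
roller_mid 0.82 [253.3 179. ] [0.5248 0.1809 0.1   ]
stub_end 0.9 [251.8 250.6] [0.5271 0.2625 0.1   ]
stub_end 0.61 [257.9 138.7] [0.5199 0.14   0.1   ]
washer_face 0.57 [250.  130.8] [0.5276 0.1323 0.1   ]
screw_tip 0.73 [253.8 257.9] [0.525  0.2716 0.1   ]
```

View pics/w8.png

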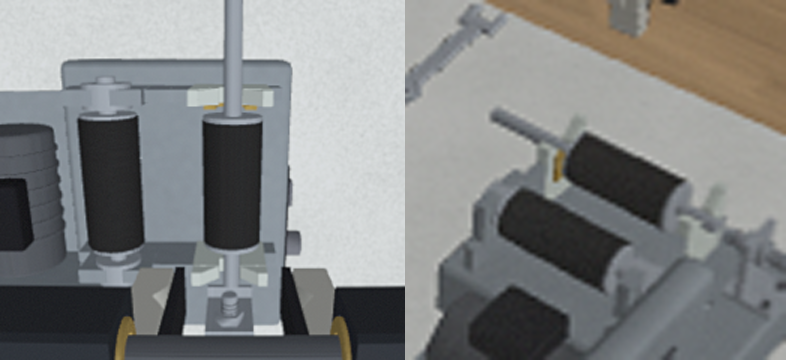

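Picture 8: the roller lies in both bearings. There is a gap between sleeve and washer (crop row about 108 to 116) and between stub end and screw tip (about 285 to 293), and the gripper is well clear. I am handing in.

```bash
python3 -c "
from plant import ctrl
print(ctrl.close_job(), ctrl.get_obs()['clock'])"
```

```text
the job is handed in; nothing more can be done
the job is handed in; nothing more can be done
```

The roller is lying in the mill's bearings with its end float felt, and I handed the job in after about 24 s. No verdict was reported.

- **Placing:** I took the steel roller by its sleeve from the cradle and lowered it into the two bearings, tail away from the screw. I released it at first contact, with about 7 N of lift.
- **End float:** I gripped the tail and slid the roller in until it stopped at the screw. The force rose from about 5 N of sliding friction to about 11 N, at TCP y 0.0898. I then drew it back until it stopped at the washer, about 12 N at TCP y 0.0777. The end float is about 12.1 mm.
- **Final state:** I left it about 5 mm from the washer and 7 mm from the screw, then released it and lifted clear.
- **Last checks:** The final picture shows the roller seated with both gaps visible and the gripper free (wrist force about 1 N or less). What shows of the bench there, and in the earlier scene and wrist views, looked undisturbed. I did not re-measure every bystander.
- **Disagreements:**
  - The network's points put the final gaps at about 8 mm (washer) and 9 mm (screw), somewhat more than the felt 5 and 7 mm. Both ways the roller is clear of both stops.
  - When I first laid it in, the camera suggested about 5 mm to the washer; the felt stops put it at about 2.6 mm.

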